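# Start a glaze firing at the kiln controller

## Task

Start a glaze firing at the kiln controller, lightly with a fingertip: first press the far half of the main rocker (left end of the panel) fully over to switch on, then press the right half of the firing rocker (middle) fully over to glaze, then tap the round start key at the right end down and let it spring back. Leave the square stop key and the arrow keys alone, and do not lift or shift any of the ware and tools standing about.

Things in the scene. Friction and masses are not known exactly. Their poses are not given: they have to be found in the camera images.
- console: Kiln controller: grey desk console, 220 deep (x) x 320 wide (y) mm. Origin: centre of its underside, on the table; x to its rear edge, y to its left as the robot sees it, z up. Panel slopes up to the rear at 10 degrees, from 45 mm high (x = -110) to 72 mm (x = +45); behind it a level ledge 75 mm high. Left to right: main rocker; firing rocker before the display; arrow keys; start and stop.
- main_rocker (a joint): Main switch, black rocker 46 mm long (front to back) x 26 mm wide at the left end of the panel, its top creased in a shallow V. Value in rad: 0 = off (near half flat with the panel, far half standing up), 0.32 = fully on (far half flat with the panel, near half up). Stays where it is left, does not snap; about 2 N on the far half moves it, then it meets a hard stop: press slowly.
- main_rocker_spot (a point): Middle of the upper face of the main rocker's far half (23 mm front to back, 26 mm wide), the spot to press; moves with it. The crease, 14.5 mm nearer the robot, is 9 mm above the panel. When off, this half rises from the crease at 0.32 rad to the panel; fully on, the spot is 4.5 mm lower, 9 mm above the panel. The bezel is 4 mm high.
- firing_rocker (a joint): Firing selector, black rocker 46 mm long (left to right) x 26 mm wide, low in the middle of the panel, same make as the main switch. Value in rad: 0 = bisque firing (left half flat, right half standing up), 0.32 = fully at glaze firing (right half flat with the panel). Stays where it is left, does not snap; about 2 N on the right half moves it, then it meets a hard stop: press slowly.
- firing_rocker_spot (a point): Middle of the upper face of the firing rocker's right half (23 mm long left to right, 26 mm wide front to back), the spot to press for glaze; moves with the rocker, 4.5 mm lower when fully over, then 9 mm above the panel. The crease is 14.5 mm to its left.
- start_key (a joint): Start key: round grey push key, 30 mm across, in a steel collar 3 mm high, at the right end of the panel, nearer the robot. Value in m: 0 = up, 0.006 = fully down; moves square to the panel on a spring (1.5 N to begin, 4 N half-way, 7 N fully down), and springs back.
- start_key_top (a point): Middle of the start key's top, 10 mm above the panel when up; moves with the key.
- stop_key (a joint): Stop key: square grey push key, 22 mm wide, 66 mm behind the start key on the panel. Value in m: 0 = up, 0.006 = fully down. Not to be pressed.
- stop_key_top (a point): Middle of the stop key's top, 10 mm above the panel.
- up_key (a joint): Small arrow key, 18 x 14 mm, 7 mm high, to the right of the display, the one farther from the robot. Value in m, 0 = up, 0.006 = down. Not to be pressed.
- down_key (a joint): The like arrow key 26 mm nearer the robot. Value in m, 0 = up, 0.006 = down. Not to be pressed.
- vase: Loose cream unglazed vase with small dark flowers, narrow neck, 172 mm tall, 80 mm across; origin under its centre. Stands beside or behind the controller. Bystander.
- water_mug: Loose white mug, 85 mm tall, 76 mm across the rim, handle at its +y; origin under its centre. Bystander.
- glaze_jar: Loose clear jar with a white cap, 85 mm tall, 62 mm across; origin under its centre. Bystander.
- palette: Loose white flower-shaped paint palette, 170 mm across, 12 mm high, to the right of the controller; origin under its centre. Bystander.
- phone: Loose phone, 74 x 152 x 9 mm, flat on the table in front of the controller; origin under its centre, long side along its y. Bystander.
- brush: Loose thin paint brush, 167 mm long, 8 mm thick, lying in front of the controller; long side along its x. Bystander.
- bisque_cup: Small cream cup, 42 mm tall, 52 mm across, standing loose on the rear ledge of the controller; origin under its centre. Bystander.
- tile: Small cream glaze-test tile, 50 x 50 x 7 mm, lying loose on the rear ledge of the controller; origin under its centre. Bystander.

How it is judged:
By the outcome, as a careful person would: the job done as asked, in the order asked, and still so for the second after the job is handed in, with the robot touching nothing.
It also fails if it takes over 58 s, if anything falls off the work surface, if the arm or the gripper's body presses on something with over 40 N, if the wrist force passes 120 N, or if a joint passes its speed limit or range.

## Robot

A 7-joint arm with a two-finger parallel gripper is mounted at the origin on the work surface. World frame = base frame: x ahead of the robot, y to its left, z up, the work surface at z = 0. Lengths are in m, angles in rad, forces in N, time in s.
With the tool pointing down it reaches from about 0.425 to 0.925 m from the base axis. Payload 6.8 kg.
Tool frame: the origin (TCP) lies at the very end of the fingers, on their centre line; the grasp point (between the pads) lies 19 mm behind it; y points along the fingers, x is the direction in which the jaws open and shut, and the axes are right-handed (so a half turn about y gives the same grasp; the last joint's range is limited). The gripper opens to 88 mm and grips with 3 to 60 N. Pads are 20 mm wide; open, the fingers measure 115 mm over their backs; the gripper's body (75 mm by 178 mm) begins 61 mm behind the grasp point.
Start: joints at [1.044, 0.477, 0.022, 1.555, -0.011, 1.109, -0.083], TCP at [0.275, -0.617, 0.19] pointing down, gripper open.
Joint ranges: [-2.96, 2.96], [-0.34, 2.1], [-1.41, 1.46], [0.24, 2.44], [-1.37, 4.51], [0.17, 1.92], [-2.96, 2.96]. Speed limits (rad/s): [2.39, 2.39, 3.14, 3.14, 3.14, 3.14, 3.14].

## Interface

Orientations are given as [roll, pitch, yaw] about the fixed x, y, z axes, in that order (R = Rz(yaw) Ry(pitch) Rx(roll)).
In Python, from bench import arm gives the robot as it stands. Calls block until the motion is done:
- arm.movep(position, orientation): joint-space move of the TCP to a pose.
- arm.move_straight(position, feed=0.15, rotation=None): straight line of the TCP; rotation=None keeps the orientation; feed is the mean speed in m/s.
- arm.movej(angles): joint-space move.
- arm.command_gripper(opening, grasp_force=None): opening from 0.0 (shut) to 1.0 (fully open); grasp_force is the grip in N (None keeps the last); returns when the fingers have stopped.
- arm.hold(seconds).
- arm.solve_ik(position, orientation): joint angles nearest the present ones, or None.
- arm.observe(): the state.
- arm.read_camera(name): name is "scene" or "top" or "wrist"; returns (picture, depth): 384x512x3 uint8, red, green, blue; 384x512 float32, m along the optical axis (not along the pixel's ray), 0 where there is no reading.
- arm.camera_info(name): a dict with "fx", "fy", "cx", "cy" (pixels), "k1" (the pictures are not rectified: a ray, as slopes to the right and down, at radius r is drawn at 1 + k1 r^2 times it, then the intrinsics apply), "pose" (4x4, takes a point from camera to world coordinates); the wrist camera has in their place "tool_from_camera" (4x4, takes a point from camera to tool coordinates, whose origin is the TCP and whose axes are the tool frame's). Camera axes: x right, y up, looking along -z (the intrinsics and any distortion apply to the point x, -y, -z); pixel columns grow to the right and rows downward; lengths in m; the calibration is good to about 2 mm. A picture is of the moment at which its call begins: read the wrist's pose just before it. camera_info takes no time and is no camera call.
A pose or a line that the arm cannot do raises arm.MotionError and nothing moves.
- arm.close_job(): hands the job in, once; it reports no verdict.
The state is a dict: "time": time; "qpos": joint angles; "qd": joint speeds; "effort": joint torques, N m; "tool_pos": TCP position; "tcp_rot": TCP orientation; "ft_force": force on the tool from outside, world axes, zero at the start; "ft_torque": the same for the moment, N m; "opening": opening from 0.0 (shut) to 1.0 (fully open).
Only numpy, scipy, OpenCV 4.12 (cv2) and the standard library are available. Lean on these libraries where they do the work, as an engineer would, in place of code of your own. Each camera call takes 0.05 s, during which the arm holds its last target. There are 200 camera calls.

## Working session

There is one attempt and no reset: what is moved stays moved. The work goes in short steps, each a Python script; the robot and the scene stay as the last script left them, time stands still between calls to the robot, and variables do not carry over. Pictures are saved under pics/ and viewed, on a budget of 10 in all, crops included, one or two more only if the job needs it, and the job is handed in when it is done.

```bash
mkdir -p pics; ls; cat > h.py <<'E'
import numpy as np, cv2
from bench import arm
def snap(n):
    T=None
    if n=="wrist":
        o=arm.observe()
        from scipy.spatial.transform import Rotation as R
        T=np.eye(4); T[:3,:3]=R.from_euler('xyz',o['tcp_rot']).as_matrix() if np.size(o['tcp_rot'])==3 else None
        T[:3,3]=o['tool_pos']
    c=arm.camera_info(n); p,d=arm.read_camera(n)
    P=T@np.array(c['tool_from_camera']) if n=="wrist" else np.array(c['pose'])
    return p,d,c,P
def cloud(d,c,P):
    v,u=np.mgrid[:384,:512].astype(float)
    K=np.array([[c['fx'],0,c['cx']],[0,c['fy'],c['cy']],[0,0,1]])
    s=cv2.undistortPoints(np.stack([u.ravel(),v.ravel()],1)[:,None],K,np.array([c['k1'],0,0,0.]))[:,0].reshape(384,512,2)
    X=np.stack([s[...,0]*d,-s[...,1]*d,-d],-1)@P[:3,:3].T+P[:3,3]
    X[d==0]=np.nan
    return X
E
python3 - <<'E'
from h import *
print(arm.observe())
for n in("scene","top"):
    p,d,c,P=snap(n); print(n,c); np.savez(n,p=p,d=d,X=cloud(d,c,P))
    cv2.imwrite(f"pics/{n}.png",cv2.resize(p[...,::-1],(768,576),interpolation=cv2.INTER_CUBIC))
E
```

```text
pics
{'time': 0.0, 'qpos': array([ 1.04390215,  0.47777796,  0.02231022,  1.55646436, -0.01149441,
        1.10930992, -0.08308221]), 'qd': array([ 0.00072183,  0.00117251, -0.0010758 ,  0.00285204, -0.00017062,
        0.0006014 ,  0.00077258]), 'effort': array([ 2.25803424e-04, -5.82848346e+01,  1.53492272e+00, -2.72602469e+01,
       -5.42969839e-02,  1.70054182e-02,  1.48343820e-04]), 'tool_pos': array([ 0.27421482, -0.61604807,  0.18859062]), 'tcp_rot': array([-1.57092358,  0.00182742, -1.15193429]), 'ft_force': array([-0.33573212,  0.35093059,  0.82557555]), 'ft_torque': array([-0.01075886,  0.02920816, -0.03047353]), 'opening': 0.9986072530686342}
scene {'fx': 446.98042150824455, 'fy': 446.98042150824455, 'cx': 255.25431906631394, 'cy': 188.7969895958808, 'k1': -0.17162608729714665, 'pose': array([[ 0.1897144 , -0.81955471,  0.54068338,  1.12758198],
       [ 0.98175204,  0.16568568, -0.09333377, -0.06973998],
       [-0.01309136,  0.54852377,  0.83603247,  0.91825661],
       [ 0.        ,  0.        ,  0.        ,  1.        ]])}
top {'fx': 368.85637513254113, 'fy': 368.85637513254113, 'cx': 256.0997283067022, 'cy': 198.399574174312, 'k1': -0.02080645424466915, 'pose': array([[ 2.96289967e-04,  9.92196317e-01, -1.24685124e-01,
         4.87923508e-01],
       [-9.99534398e-01, -3.51038111e-03, -3.03094636e-02,
        -1.14813015e-03],
       [-3.05106305e-02,  1.24636050e-01,  9.91733309e-01,
         8.68758900e-01],
       [ 0.00000000e+00,  0.00000000e+00,  0.00000000e+00,
         1.00000000e+00]])}
```

View pics/top.png

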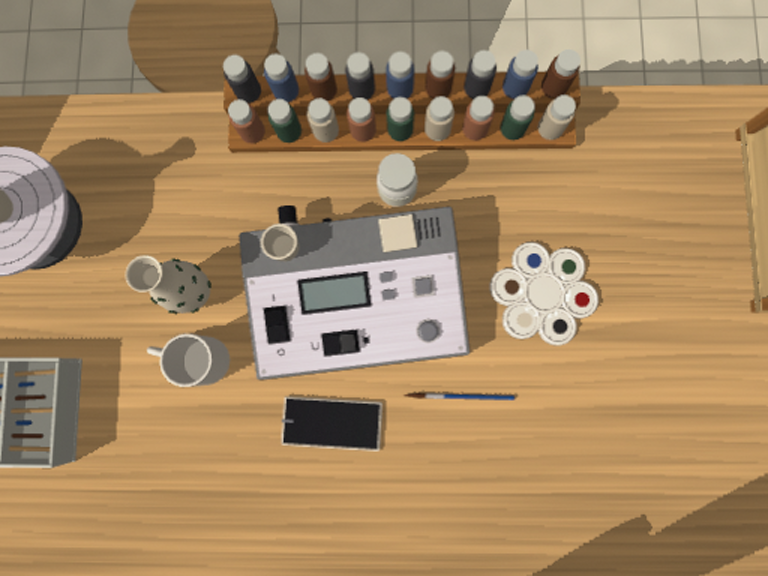

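View pics/scene.png

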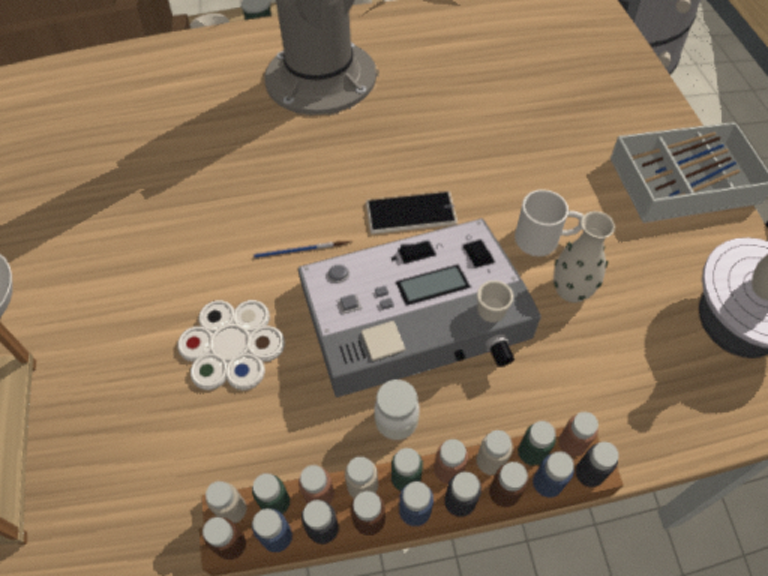

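The top view shows the main rocker at about (277,324), firing rocker at (341,343), start key at (428,329) and stop key at (424,285). The vase and mug stand left of the console, and the cup and tile are on the ledge. Next I'll fit the console frame from depth.

```bash
python3 - <<'E'
from h import *
z=np.load("top.npz"); X=z['X']; p=z['p'].astype(int)
def at(u,v,X=X,r=1):
    u=int(u/1.5);v=int(v/1.5); return np.nanmedian(X[v-r:v+r+1,u-r:u+r+1].reshape(-1,3),0).round(4)
for n,q in dict(main=(277,324),mainfar=(276,314),mainnear=(278,335),fire=(341,343),fireR=(350,342),start=(428,329),stop=(424,285),FL=(262,374),FR=(463,350),cup=(280,232),vtop=(145,268),mug=(190,345),jar=(397,165)).items(): print(n,at(*q))
# panel plane
m=np.zeros((384,512),np.uint8); cv2.fillPoly(m,[(np.array([[262,372],[460,348],[447,266],[250,290]])/1.5).astype(int)],1)
m=(m>0)&(p.min(-1)>140)&np.isfinite(X[...,2])
Q=X[m]; 
for i in range(4):
    A=np.c_[Q[:,:2],np.ones(len(Q))]; k=np.linalg.lstsq(A,Q[:,2],rcond=None)[0]; r=Q[:,2]-A@k; Q=Q[abs(r)<max(2*r.std(),.001)]
print("plane",k,len(Q),r.std(), "slope deg",np.degrees(np.arctan(np.hypot(*k[:2]))),"uphill yaw deg",np.degrees(np.arctan2(k[1],k[0])))
# console footprint: all points in region z>0.035
v,u=np.mgrid[:384,:512]
m2=(X[...,2]>0.04)&(X[...,2]<0.085)&(u>150)&(u<318)&(v>130)&(v<258)
cnt,lab,st,ce=cv2.connectedComponentsWithStats(m2.astype(np.uint8))
l=1+np.argmax(st[1:,4]); pts=X[lab==l][:,:2].astype(np.float32)
print(cv2.minAreaRect(pts),len(pts))
c=cv2.boxPoints(cv2.minAreaRect(pts));print(c)
for a,zl,zh,U in(("vase",.15,.2,(60,145)),("vase2",.03,.12,(80,148)),("cup",.09,.13,(160,205))):
    s=(X[...,2]>zl)&(X[...,2]<zh)&(u>U[0])&(u<U[1])&(v>140)&(v<215); print(a,X[s].min(0),X[s].max(0))
E
```

```text
main [0.5502 0.1812 0.0688]
mainfar [0.5649 0.18   0.0757]
mainnear [0.5351 0.1798 0.0645]
fire [0.5244 0.0873 0.0613]
fireR [0.5241 0.0737 0.065 ]
start [ 0.5438 -0.0397  0.0621]
stop [ 0.6059 -0.0332  0.0745]
FL [0.4783 0.2067 0.0475]
FR [ 0.5136 -0.0907  0.0476]
cup [0.6818 0.1736 0.0978]
vtop [0.6206 0.343  0.1508]
mug [0.522  0.3311 0.0102]
jar [0.7835 0.0054 0.0846]
plane [ 0.17626464  0.02138079 -0.04174716] 4671 0.0011176403047231235 slope deg 10.068315677658637 uphill yaw deg 6.91615514980844
((0.6158766746520996, 0.07112956792116165), (0.25777360796928406, 0.3210482597351074), 6.833507061004639) 14000
[[ 0.46880558  0.21517779]
 [ 0.50700533 -0.10358976]
 [ 0.7629478  -0.07291865]
 [ 0.724748    0.2458489 ]]
vase [0.58513693 0.30975152 0.1501375 ] [0.63300833 0.35866911 0.17350619]
vase2 [0.56855691 0.29311311 0.03022917] [0.64849851 0.36283421 0.11993659]
cup [0.6378604  0.14412532 0.09026795] [0.68814564 0.19540473 0.1201001 ]
```

```bash
cat >> h.py <<'E'
from scipy.spatial.transform import Rotation as R
yaw=np.radians(6.85); th=np.radians(10)
cx=np.array([np.cos(yaw),np.sin(yaw),0]); ey=np.array([-np.sin(yaw),np.cos(yaw),0])
ex=np.cos(th)*cx+np.array([0,0,np.sin(th)]); n=np.cross(ex,ey)   # panel frame
RX=R.from_matrix(np.c_[ex,-n,np.cross(ex,-n)]).as_euler('xyz')    # jaws front-back
RY=R.from_matrix(np.c_[-ey,-n,np.cross(-ey,-n)]).as_euler('xyz')  # jaws left-right
E
python3 - <<'E'
from h import *
o=arm.observe()
arm.command_gripper(0.0,5)
arm.move_straight([.274,-.616,.30],feed=.2)
for name,r in(("RX",RX),("RY",RY)):
    for q in([.565,.18,.08],[.524,.07,.07],[.544,-.04,.065]): 
        s=arm.solve_ik(q,r); print(name,q,None if s is None else np.round(s,2))
arm.movep(np.array([.53,.07,.06])+.2*n,RX)
o=arm.observe(); print(o['time'],o['tool_pos'],o['ft_force'])
p,d,c,P=snap("wrist"); X=cloud(d,c,P); np.savez("w1",p=p,d=d,X=X,P=P); print(c)
cv2.imwrite("pics/w1.png",cv2.resize(p[...,::-1],(768,576),interpolation=cv2.INTER_CUBIC))
E
```

```text
RX [0.565, 0.18, 0.08] [ 0.3   0.58 -0.97  1.96  0.78  0.82 -0.97]
RX [0.524, 0.07, 0.07] [ 0.47  0.45 -0.88  2.11  0.65  0.66 -0.73]
RX [0.544, -0.04, 0.065] [ 0.38  0.39 -0.49  2.09  0.33  0.55 -0.21]
RY [0.565, 0.18, 0.08] [-0.01  0.44 -0.54  1.98  0.47  0.67 -2.3 ]
RY [0.524, 0.07, 0.07] [ 0.21  0.37 -0.57  2.13  0.43  0.57 -2.1 ]
RY [0.544, -0.04, 0.065] [ 0.24  0.36 -0.33  2.1   0.21  0.53 -1.67]
4.675 [0.49591586 0.06487945 0.25695514] [0.06217007 0.18079577 0.09723477]
{'fx': 290.4109451571936, 'fy': 290.4109451571936, 'cx': 251.60275565571658, 'cy': 195.27534184763638, 'k1': -0.07214864237035551, 'tool_from_camera': array([[ 9.99999335e-01,  4.50726045e-04, -1.06129056e-03,
        -3.29920370e-04],
       [-1.13894303e-03,  2.42658544e-01, -9.70111093e-01,
        -1.95894052e-01],
       [-1.79723113e-04,  9.70111657e-01,  2.42658896e-01,
         6.64670254e-02],
       [ 0.00000000e+00,  0.00000000e+00,  0.00000000e+00,
         1.00000000e+00]])}
```

View pics/w1.png

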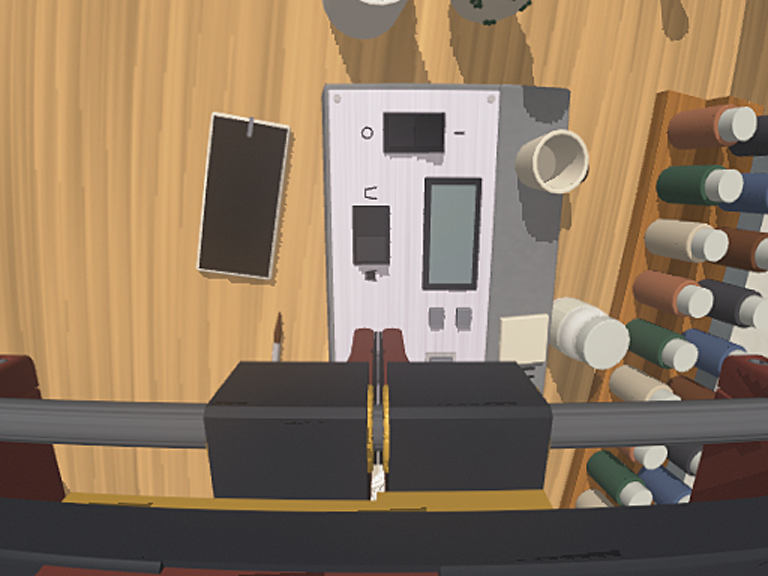

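The wrist view shows the main rocker at about (414,133) and the firing rocker at (371,235), with the closed fingers at (378,345). I'll fit both rockers from the top and wrist clouds in the panel frame.

```bash
python3 - <<'E'
from h import *
O=np.array([.55,.07,.17626*.55+.02138*.07-.04175]); B=np.c_[ex,ey,n]
def hullbox(m,L):
    c,l,s,ce=cv2.connectedComponentsWithStats(m.astype(np.uint8)); k=1+np.argmax(s[1:,4]); return l==k
for f,boxes in(("w1",dict(main=(376,105,452,160),fire=(345,198,398,272))),("top",dict(main=(255,298,298,350),fire=(312,326,366,360),start=(412,314,446,346),stop=(408,270,440,300)))):
    z=np.load(f+".npz"); X=z['X']; p=z['p'].astype(int); L=(X-O)@B
    pl=(p.min(-1)>130)&(abs(L[...,0])<.07)&(abs(L[...,1])<.15)&(abs(L[...,2])<.006)
    A=np.c_[L[pl][:,:2],np.ones(pl.sum())]; k=np.linalg.lstsq(A,L[pl][:,2],rcond=None)[0]; print(f,"panel resid plane",k)
    for nme,b in boxes.items():
        b=(np.array(b)/1.5).astype(int); s=np.zeros((384,512),bool); s[b[1]:b[3],b[0]:b[2]]=1
        h=L[...,2]-(L[...,0]*k[0]+L[...,1]*k[1]+k[2])
        m=hullbox(s&(h>.0055)&((p.max(-1)<100) if nme in("main","fire") else True),L); q=L[m]
        a=0 if nme=="main" else 1
        print(nme,m.sum(),"min",q.min(0).round(4),"max",q.max(0).round(4),"mid",((q.max(0)+q.min(0))/2).round(4), "med",np.median(q,0).round(4), "2-98",np.percentile(q,[2,98],axis=0).round(4).tolist())
        e=np.linspace(q[:,a].min(),q[:,a].max(),9); print("   prof",[(round((e[i]+e[i+1])/2,4),round(float(np.median(h[m][(q[:,a]>=e[i])&(q[:,a]<=e[i+1])])),4)) for i in range(8)])
    # panel extents at height
E
```

```text
w1 panel resid plane [ 0.01361207 -0.00207132  0.00152205]
main 811 min [-0.0089  0.0992  0.0074] max [0.0383 0.1262 0.0184] mid [0.0147 0.1127 0.0129] med [0.0144 0.1127 0.0104] 2-98 [[-0.0088, 0.0995, 0.0082], [0.0371, 0.1256, 0.0167]]
   prof [(np.float64(-0.0059), 0.0084), (np.float64(-0.0001), 0.0083), (np.float64(0.0058), 0.0078), (np.float64(0.0117), 0.0081), (np.float64(0.0176), 0.0096), (np.float64(0.0235), 0.0109), (np.float64(0.0294), 0.013), (np.float64(0.0353), 0.0139)]
fire 680 min [-0.0381 -0.0023  0.0068] max [-0.0112  0.0457  0.0182] mid [-0.0247  0.0217  0.0125] med [-0.0248  0.0228  0.0106] 2-98 [[-0.037, 0.0007, 0.0081], [-0.0126, 0.0456, 0.0163]]
   prof [(np.float64(0.0007), 0.0144), (np.float64(0.0067), 0.0131), (np.float64(0.0127), 0.0114), (np.float64(0.0187), 0.0096), (np.float64(0.0247), 0.0083), (np.float64(0.0307), 0.0087), (np.float64(0.0367), 0.009), (np.float64(0.0427), 0.0089)]
top panel resid plane [ 1.53754527e-03 -7.42450884e-04  3.84322487e-05]
main 272 min [-0.0111  0.0957  0.0055] max [0.0408 0.1267 0.0179] mid [0.0148 0.1112 0.0117] med [0.0166
[... 948 characters left out ...]
   prof [(np.float64(-0.1217), 0.0075), (np.float64(-0.1181), 0.0085), (np.float64(-0.1145), 0.0094), (np.float64(-0.1109), 0.0091), (np.float64(-0.1073), 0.0095), (np.float64(-0.1037), 0.009), (np.float64(-0.1001), 0.0093), (np.float64(-0.0965), 0.0077)]
stop 101 min [ 0.0335 -0.1201  0.0059] max [ 0.0551 -0.0963  0.0125] mid [ 0.0443 -0.1082  0.0092] med [ 0.0446 -0.1089  0.0094] 2-98 [[0.0339, -0.1194, 0.0068], [0.0546, -0.0984, 0.0121]]
   prof [(np.float64(-0.1186), 0.0087), (np.float64(-0.1156), 0.0084), (np.float64(-0.1127), 0.0095), (np.float64(-0.1097), 0.009), (np.float64(-0.1067), 0.0084), (np.float64(-0.1038), 0.0093), (np.float64(-0.1008), 0.0095), (np.float64(-0.0978), 0.0085)]
```

```bash
cat >> h.py <<'E'
O=np.array([.55,.07,.17626*.55+.02138*.07-.04175]); B=np.c_[ex,ey,n]
def W(x,y,h): return O+B@np.array([x,y,h])
def press(x,y,h0,hmin,F,step=.0005,feed=.01):
    """lower in small steps from h0 until force F along the panel normal, or hmin; returns trace"""
    arm.hold(.15); f0=arm.observe()['ft_force']; h=h0; tr=[]
    while h>hmin:
        h-=step; arm.move_straight(W(x,y,h),feed=feed); o=arm.observe()
        f=(o['ft_force']-f0)@n; tr.append((round(h*1e3,1),round(float((o['tool_pos']-O)@n)*1e3,1),round(float(f),1)))
        if f>F: break
    return tr
E
python3 - <<'E'
from h import *
x,y=.0322,.112
arm.movep(W(x,y,.06),RX); arm.move_straight(W(x,y,.019),feed=.08)
print(arm.observe()['time'])
print(press(x,y,.019,.0055,7)); print(arm.observe()['time'])
arm.move_straight(W(x,y,.07),feed=.1); print(arm.observe()['time'])
E
```

```text
6.175
[(18.5, 18.7, 0.1), (18.0, 18.0, -0.5), (17.5, 17.5, -0.5), (17.0, 17.0, -0.2), (16.5, 16.5, 1.2), (16.0, 16.0, 0.3), (15.5, 15.5, 0.4), (15.0, 15.0, -1.0), (14.5, 14.5, 0.2), (14.0, 14.0, -0.3), (13.5, 13.5, 0.0), (13.0, 13.0, -0.2), (12.5, 12.5, 0.5), (12.0, 12.0, -0.7), (11.5, 11.5, -0.6), (11.0, 11.0, 0.1), (10.5, 10.5, -0.6), (10.0, 10.0, 0.1), (9.5, 9.5, -0.2), (9.0, 9.0, -0.2), (8.5, 8.5, 0.3), (8.0, 8.0, -0.2), (7.5, 7.5, 0.3), (7.0, 7.0, 0.4), (6.5, 6.5, -0.1), (6.0, 6.0, 0.6), (5.5, 5.5, 0.9)]
13.075
13.8667
```

```bash
python3 - <<'E'
from h import *
arm.movep(W(-.02,0,.2),RX)
p,d,c,P=snap("wrist"); X=cloud(d,c,P); np.savez("w2",p=p,d=d,X=X)
cv2.imwrite("pics/w2.png",cv2.resize(p[40:260,180:400,::-1],(660,660))[:600])
L=(X-O)@B
for nme,b,a in(("main",(376,105,452,160),0),("fire",(345,198,398,272),1)):
    m=(p.max(-1)<100)&(L[...,2]>.0055)&(L[...,2]<.03)
    m&=(abs(L[...,0]-.0147)<.028)&(abs(L[...,1]-.112)<.018) if a==0 else (abs(L[...,0]+.0245)<.018)&(abs(L[...,1]-.021)<.028)
    q=L[m]; e=np.linspace(q[:,a].min(),q[:,a].max(),9); print(nme,m.sum(),[(round(float(e[i]+e[i+1])/2,4),round(float(np.median(q[(q[:,a]>=e[i])&(q[:,a]<=e[i+1]),2])),4)) for i in range(8)])
v,u=np.mgrid[:384,:512]; f=(d<.22)&(d>.12)&(v<235)&(v>200)&(u>225)&(u<280); T=(X[f]-arm.observe()['tool_pos'])@B
print("finger pts rel TCP (panel frame)",f.sum(),T.min(0) if f.any() else None,T.max(0) if f.any() else None)
print(arm.observe()['opening'],arm.observe()['time'])
E
```

```text
main 856 [(-0.0099, 0.0093), (-0.0034, 0.0096), (0.0031, 0.0096), (0.0097, 0.0094), (0.0162, 0.0103), (0.0227, 0.0124), (0.0293, 0.0145), (0.0358, 0.0154)]
fire 742 [(0.0007, 0.0156), (0.0071, 0.0143), (0.0134, 0.0122), (0.0198, 0.0104), (0.0262, 0.0097), (0.0325, 0.0096), (0.0389, 0.01), (0.0452, 0.0097)]
finger pts rel TCP (panel frame) 518 [-0.00923248  0.0092595   0.03300782] [0.00896675 0.011908   0.05955573]
0.004989704976863604 14.6667
```

View pics/w2.png

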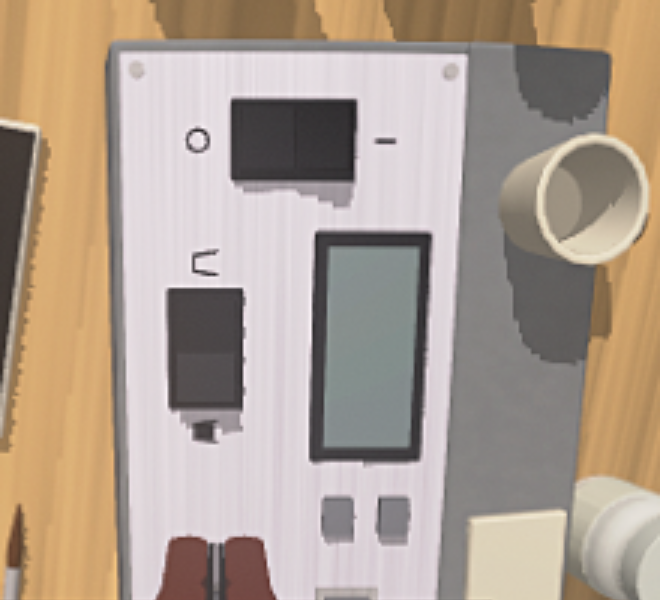

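The main rocker hasn't moved: the crease is at (295,140) and the far half is still up. The force trace also showed no contact, so the visible finger end seems to sit behind the nominal TCP. I'll check the fingertip geometry from depth.

```bash
python3 - <<'E'
from h import *
z=np.load("w2.npz"); X=z['X'];d=z['d'];p=z['p']; o=arm.observe(); T=(X-o['tool_pos'])@B*1e3
print(o['tool_pos'],W(-.02,0,.2))
for v in range(206,246,2): print(v,[tuple(T[v,u].round(0).astype(int)) if d[v,u]>0 else 0 for u in(240,247,251,254,258,265)], p[v,251],p[v,240])
E
```

```text
[0.49581103 0.06409087 0.24925579] [0.49596271 0.06350861 0.25017819]
206 [(np.int64(-16), np.int64(-48), np.int64(-198)), (np.int64(-6), np.int64(-48), np.int64(-197)), (np.int64(-1), np.int64(-48), np.int64(-198)), (np.int64(3), np.int64(-48), np.int64(-197)), (np.int64(9), np.int64(-48), np.int64(-197)), (np.int64(19), np.int64(-48), np.int64(-198))] [224 217 221] [226 218 222]
208 [(np.int64(-16), np.int64(-51), np.int64(-197)), (np.int64(-6), np.int64(-51), np.int64(-199)), (np.int64(-1), np.int64(-51), np.int64(-198)), (np.int64(3), np.int64(-51), np.int64(-199)), (np.int64(9), np.int64(-52), np.int64(-200)), (np.int64(19), np.int64(-52), np.int64(-199))] [223 216 220] [225 216 221]
210 [(np.int64(-16), np.int64(-54), np.int64(-199)), (np.int64(-6), np.int64(-54), np.int64(-199)), (np.int64(-1), np.int64(-54), np.int64(-197)), (np.int64(3), np.int64(-54), np.int64(-198)), (np.int64(9), np.int64(-54), np.int64(-197)), (np.int64(19), np.int64(-54), np.int64(-198))] [224 216 220] [225 216 220]
212 [(np.int64(-16), np.int64(-58), np.int64(-199)), (np.int64(-6), np.int64(-57), np.in
[... 4275 characters left out ...]
4(62)), (np.int64(3), np.int64(11), np.int64(66)), (np.int64(6), np.int64(11), np.int64(66))] [108 104 107] [111  71  65]
242 [(np.int64(-3), np.int64(33), np.int64(120)), (np.int64(-2), np.int64(11), np.int64(68)), (np.int64(0), np.int64(10), np.int64(65)), (np.int64(1), np.int64(10), np.int64(65)), (np.int64(2), np.int64(33), np.int64(120)), (np.int64(4), np.int64(33), np.int64(120))] [96 93 94] [67 65 66]
244 [(np.int64(-3), np.int64(33), np.int64(121)), (np.int64(-2), np.int64(12), np.int64(72)), (np.int64(0), np.int64(8), np.int64(64)), (np.int64(1), np.int64(10), np.int64(67)), (np.int64(2), np.int64(33), np.int64(122)), (np.int64(4), np.int64(34), np.int64(122))] [96 92 94] [69 65 65]
```

The closed fingertip is about 35 mm behind the nominal TCP. I'll measure how the tip position depends on the opening, and how far the gripper body extends.

```bash
python3 - <<'E'
from h import *
def rep(tag,d,X):
    T=(X-arm.observe()['tool_pos'])@B*1e3; m=(d>0)&(d<.2)&(T[...,2]>-40)
    q=T[m]
    print(tag,arm.observe()['opening'],arm.observe()['time'])
    for lo in range(-20,160,12):
        s=q[(q[:,2]>=lo)&(q[:,2]<lo+12)]
        if len(s)>3: print("  h",lo,len(s),"x",s[:,0].min().round(0),s[:,0].max().round(0),"y",s[:,1].min().round(0),s[:,1].max().round(0))
z=np.load("w2.npz"); rep("shut",z['d'],z['X'])
for o in(1.0,.4):
    arm.command_gripper(o,5); p,d,c,P=snap("wrist"); rep(o,d,cloud(d,c,P))
    cv2.imwrite(f"pics/g{o}.png",cv2.resize(p[...,::-1],(640,480)))
a=[cv2.imread(f"pics/g{o}.png") for o in(1.0,.4)]
cv2.imwrite("pics/g.png",cv2.resize(np.vstack(a),(480,600)) if 0 else np.vstack([x[230:,:] for x in a]))
E
```

```text
shut 0.004989704976863604 14.6667
  h 28 101 x -9.0 9.0 y 9.0 12.0
  h 40 246 x -9.0 9.0 y 9.0 12.0
  h 52 337 x -10.0 10.0 y 5.0 12.0
  h 64 250 x -10.0 10.0 y -4.0 12.0
  h 76 93 x -3.0 2.0 y 9.0 12.0
  h 88 77 x -2.0 2.0 y -11.0 11.0
  h 112 4338 x -79.0 80.0 y -5.0 34.0
  h 124 15129 x -75.0 74.0 y 3.0 34.0
  h 136 17431 x -55.0 57.0 y 17.0 34.0
  h 148 14845 x -54.0 56.0 y 18.0 25.0
1.0 0.993435091720014 16.0917
  h 28 285 x -53.0 52.0 y -9.0 12.0
  h 40 646 x -53.0 53.0 y -9.0 13.0
  h 52 809 x -53.0 53.0 y -9.0 13.0
  h 64 876 x -55.0 54.0 y -4.0 13.0
  h 76 958 x -57.0 56.0 y -9.0 13.0
  h 88 1006 x -58.0 57.0 y -11.0 13.0
  h 100 1096 x -47.0 46.0 y -12.0 9.0
  h 112 3406 x -79.0 80.0 y -6.0 35.0
  h 124 17580 x -71.0 74.0 y 4.0 35.0
  h 136 13122 x -65.0 66.0 y 15.0 35.0
  h 148 14304 x -54.0 55.0 y 19.0 26.0
0.4 0.3965801106469321 17.0833
  h 28 181 x -27.0 26.0 y -9.0 12.0
  h 40 425 x -27.0 26.0 y -9.0 12.0
  h 52 510 x -27.0 27.0 y -9.0 13.0
  h 64 618 x -28.0 29.0 y -3.0 13.0
  h 76 683 x -29.0 28.0 y -9.0 13.0
  h 88 566 x -26.0 26.0 y -11.0 13.0
  h 100 452 x -20.0 19.0 y -11.0 9.0
  h 112 5288 x -79.0 80.0 y -5.0 35.0
  h 124 16132 x -74.0 74.0 y 4.0 35.0
  h 136 17589 x -55.0 58.0 y 15.0 35.0
  h 148 14358 x -54.0 55.0 y 19.0 25.0
```

View pics/g.png

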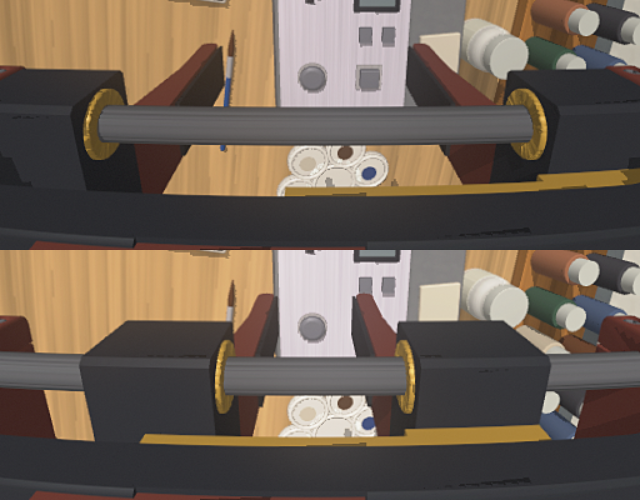

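The tip is a constant ~34 mm short of the nominal TCP at every opening, and the body face is shifted by the same amount (112 mm against 80 mm). So the whole reported tool frame is offset. I'll correct for that and press again.

```bash
sed -i 's/^def W.*/TIP=.034  # real finger ends lie this far behind the reported TCP\ndef W(x,y,h): return O+B@np.array([x,y,h-TIP])/; s/(o\[.tool_pos.\]-O)@n)/(o["tool_pos"]-O)@n)+TIP/' h.py; sed -i 's/float((o\["tool_pos"\]-O)@n)+TIP\*1e3/(float((o["tool_pos"]-O)@n)+TIP)*1e3/' h.py; grep -n "tr.append" h.py
python3 - <<'E'
from h import *
arm.command_gripper(0.0,5)
x,y=.0305,.111
arm.movep(W(x,y,.05),RX); arm.move_straight(W(x,y,.020),feed=.08)
print(arm.observe()['time'])
print(press(x,y,.020,.004,6.5,step=.0007)); print(arm.observe()['time'])
E
```

```text
34:        f=(o['ft_force']-f0)@n; tr.append((round(h*1e3,1),round((float((o["tool_pos"]-O)@n)+TIP)*1e3,1),round(float(f),1)))
19.175
[(19.3, 19.4, 1.4), (18.6, 18.6, 0.2), (17.9, 17.8, -0.1), (17.2, 17.2, 0.6), (16.5, 16.6, 1.3), (15.8, 15.9, 1.7), (15.1, 15.2, 0.9), (14.4, 14.5, 1.4), (13.7, 13.8, 2.8), (13.0, 13.1, 2.8), (12.3, 12.0, 2.1), (11.6, 11.3, 1.2), (10.9, 10.6, 0.8), (10.2, 10.1, 2.3), (9.5, 10.0, 8.8)]
23.075
```

The main rocker met its hard stop at h ≈ 10 mm with 8.8 N. Next is the firing rocker, then a picture before I touch start.

```bash
python3 - <<'E'
from h import *
arm.move_straight(W(.0305,.111,.045),feed=.12)
x,y=-.0245,.006
arm.move_straight(W(x,y,.045),feed=.15); arm.move_straight(W(x,y,.0185),feed=.08)
print(arm.observe()['time'])
print(press(x,y,.0185,.004,6.5,step=.0007)); print(arm.observe()['time'])
arm.move_straight(W(x,y,.05),feed=.12)
arm.movep(W(-.02,-.02,.15),RX)
p,d,c,P=snap("wrist"); X=cloud(d,c,P); L=(X-O)@B
cv2.imwrite("pics/w3.png",cv2.resize(p[30:260,180:400,::-1],(574,600)))
for nme,a in(("main",0),("fire",1)):
    m=(p.max(-1)<100)&(L[...,2]>.0055)&(L[...,2]<.03)
    m&=(abs(L[...,0]-.0147)<.028)&(abs(L[...,1]-.112)<.018) if a==0 else (abs(L[...,0]+.0245)<.018)&(abs(L[...,1]-.021)<.028)
    q=L[m]; e=np.linspace(q[:,a].min(),q[:,a].max(),9); print(nme,m.sum(),[(round(float(e[i]+e[i+1])/2,4),round(float(np.median(q[(q[:,a]>=e[i])&(q[:,a]<=e[i+1]),2])),4)) for i in range(8)])
print(arm.observe()['time'])
E
```

```text
24.9417
[(17.8, 18.0, -0.4), (17.1, 17.1, 0.6), (16.4, 16.4, 1.2), (15.7, 15.7, 0.7), (15.0, 15.0, 1.3), (14.3, 14.3, 1.5), (13.6, 13.6, 0.5), (12.9, 12.8, 1.5), (12.2, 12.2, 0.3), (11.5, 11.4, 0.2), (10.8, 10.7, 0.2), (10.1, 10.1, 1.3), (9.4, 9.9, 11.0)]
28.3417
main 1483 [(-0.0093, 0.0147), (-0.0029, 0.0148), (0.0035, 0.0127), (0.0099, 0.0104), (0.0164, 0.0095), (0.0228, 0.0093), (0.0292, 0.0095), (0.0357, 0.0094)]
fire 1235 [(-0.0001, 0.0094), (0.0062, 0.0096), (0.0126, 0.0094), (0.019, 0.0096), (0.0253, 0.0102), (0.0317, 0.0123), (0.038, 0.0145), (0.0444, 0.0153)]
29.375
```

View pics/w3.png

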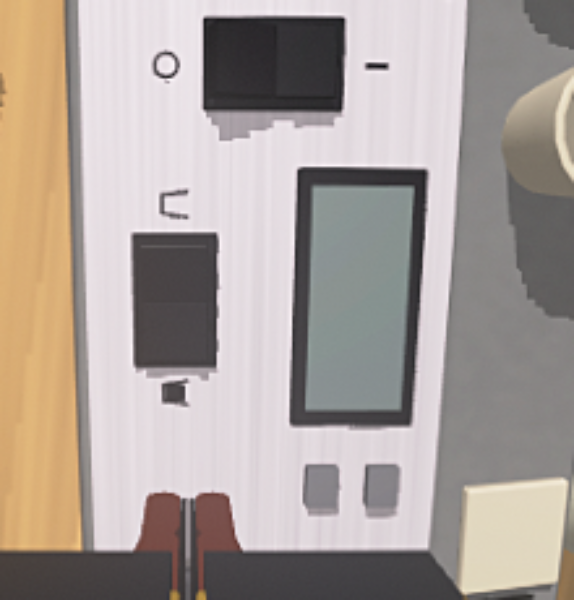

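Both rockers are fully over. On the main rocker (275,62) the far half is flat and the near half up; on the firing rocker (175,300) the right half is flat and the left half up. Now the start key.

```bash
python3 - <<'E'
from h import *
x,y=-.0215,-.109
arm.movep(W(x,y,.045),RX); arm.move_straight(W(x,y,.0135),feed=.08)
print(press(x,y,.0135,.003,8.5)); print(arm.observe()['time'])
arm.move_straight(W(x,y,.06),feed=.12)
arm.movep(W(-.03,-.24,.17),RX)
p,d,c,P=snap("wrist"); X=cloud(d,c,P); L=(X-O)@B
cv2.imwrite("pics/w4.png",cv2.resize(p[...,::-1],(640,480)))
for nme,a,b,r in(("start",-.0215,-.109,.008),("stop",.0444,-.108,.006),("mainfar",.03,.112,.005),("mainnear",-.004,.112,.005),("fireR",-.0245,.006,.005),("fireL",-.0245,.038,.005)):
    m=(np.hypot(L[...,0]-a,L[...,1]-b)<r)&(L[...,2]<.03); print(nme,m.sum(),np.median(L[m][:,2]).round(4) if m.any() else None)
print(arm.observe()['time'],arm.observe()['ft_force'])
p,d,c,P=snap("top"); a=np.load("top.npz")['p']; cv2.imwrite("pics/t2.png",cv2.resize(p[60:330,60:420,::-1],(800,600)))
E
```

```text
[(13.0, 13.1, 0.7), (12.5, 12.5, 0.4), (12.0, 12.0, 1.5), (11.5, 11.5, -0.3), (11.0, 11.1, 1.8), (10.5, 10.5, 2.5), (10.0, 10.0, 2.2), (9.5, 9.5, 3.0), (9.0, 9.0, 3.5), (8.5, 8.5, 3.0), (8.0, 8.0, 4.5), (7.5, 7.5, 5.0), (7.0, 7.0, 5.6), (6.5, 6.5, 6.2), (6.0, 6.1, 6.3), (5.5, 5.6, 6.4), (5.0, 5.1, 6.6), (4.5, 5.0, 11.8)]
35.175
start 196 0.0104
stop 109 0.0105
mainfar 0 None
mainnear 0 None
fireR 0 None
fireL 0 None
36.5583 [ 0.08844944  0.31066582 -0.38299267]
```

View pics/w4.png

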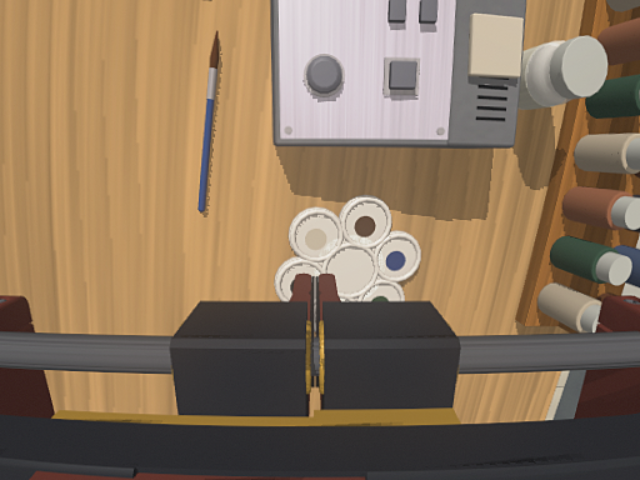

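View pics/t2.png

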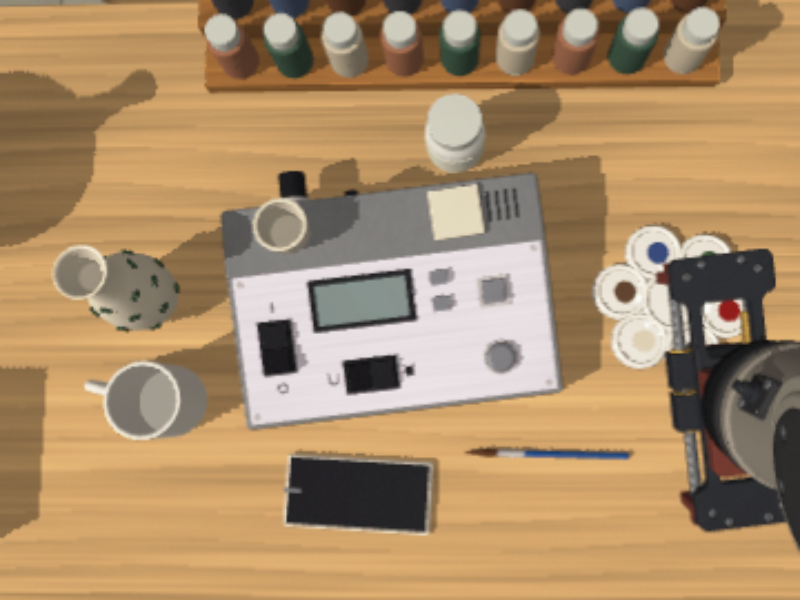

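The start key at (323,75) is back up (h 10.4 mm, the same as the stop key at (402,75)). The top view shows all the ware where it stood, and the arm is clear. Handing in.

```bash
python3 -c "
from bench import arm
print(arm.close_job(), arm.observe()['time'])"
```

```text
the job is handed in; nothing more can be done
the job is handed in; nothing more can be done
```

The glaze firing was started in the order asked and the job handed in at about 37 s of the 58 s; the hand-in reports no verdict. With the gripper shut, I used the fingertip for all three presses:

| Control | Peak force | Check afterwards |
|---|---|---|
| Main rocker, far half | 8.8 N at the hard stop | Depth picture taken before start: far half flat at 9.4 mm, near half up |
| Firing rocker, right half | 11.0 N at the hard stop | Same picture: right half flat at 9.5 mm, left half up |
| Start key | 11.8 N at the bottom | About 6 mm of travel, sprung back to 10.4 mm, level with the stop key |

**First attempt missed:** my first press on the main rocker met nothing. The finger ends turned out to be about 34 mm behind the reported TCP, and the gripper body was shifted by the same amount. That disagrees with the tool description. I corrected for the offset and pressed again, and the contact heights then fitted to about 1 mm.

**Forces:** the presses overshot my own 6.5–8.5 N stop settings by 2–5 N, because each last small step landed on the hard stop.

**Last checks:** after the start press, the top view showed the ware where it stood, judged by eye. The stop key measured fully up; I only looked at the arrow keys. The final wrist picture did not cover the rockers, so I checked them by eye in that last top view. The arm was well clear of everything at hand-in.

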